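Raise and lock the telescopic ladle stand

ROBOT

A 6-joint arm with a two-finger parallel gripper is mounted at the origin on a cart in front of the work surface, level with it; the furniture and walls round the work are solid. World frame = base frame: x ahead of the robot, y to its left, z up, the work surface at z = 0. Lengths are in m, angles in rad, forces in N, time in s.
With the tool pointing down it reaches from about 0.35 to 0.85 m from the base axis. Payload 8.1 kg.
Tool frame: the origin (TCP) lies on the centre line of the jaws, within the pads' length; the fingertips stand 17 mm ahead of it and the grasp point (between the pads) lies 2 mm behind it (robot.tip_reach is the z of the fingertips in the tool frame, in m); z points along the fingers, y is the direction in which the jaws open and shut (so a half turn about z gives the same grasp; the last joint's range is limited). The gripper opens to 93 mm and grips with 3 to 60 N. Pads are 15 mm wide; open, the fingers measure 128 mm over their backs; the gripper's body (75 mm by 188 mm) begins 65 mm behind the grasp point.
Start: joints at [-1.431, 0.13, 1.488, -0, 1.523, -0.085], TCP at [0.134, -0.585, 0.236] pointing down, gripper open.
Joint ranges: [-2.96, 2.96], [-0.89, 2.26], [0.02, 2.5], [-1.34, 4.48], [0, 2.73], [-2.66, 2.66]. Speed limits (rad/s): [2.39, 2.39, 2.79, 3.14, 3.14, 3.14].

INTERFACE

Orientations are given as a rotation vector (axis times angle).
In Python, from plant import robot, read_camera, ticket gives the robot as it stands.
- The arm moves only by the tool arm_command, never from a script. Its argument "rows" is a list of rows, each a list of 7 numbers: the shift along the world's x, y, z each as a share of 0.8 m, from -1 to 1, then the turn, a rotation vector about the world's x, y, z each as a share of 30 degrees, from -1 to 1, then the closure, from 0 (fully open) to 1 (shut). A call has 1 to 12 rows; each row is the pose to reach, as a shift and turn from the pose measured when the call began; what a row does not reach only later rows make up. A row lasts 1/12 s, in which the tool goes at most 41.7 mm and 7.16 degrees, less where a joint would pass 70% of its speed; a pose out of reach is approached as far as the arm can. A call with a number of a shift or a turn outside -1 to 1 is refused whole. A call with a gripper value outside its range is refused whole. The fingers move at their own pace and stop on an object; "grip_force" is the grip in N (left out, the last holds). Time passes only in rows, so rows that repeat a pose let the fingers close. It gives the time, the measured TCP pose, the force and the opening at its end, in the units of the state.
- robot.read_state(): the state, without advancing time (a new reading comes with each control period).
- read_camera(name): name is "scene" or "top" or "wrist"; returns a dict with "frame" (384x512x3 uint8, red, green, blue), "camera_matrix" (3x3 intrinsics, pixels), "dist_coeffs" ([k1, k2, p1, p2, k3] as OpenCV has them; the pictures are not rectified), "cam_to_world" (4x4, takes a point from camera to world coordinates). Camera axes: x right, y up, looking along -z (the intrinsics and any distortion apply to the point x, -y, -z); pixel columns grow to the right and rows downward; lengths in m; the calibration is good to about 2 mm. A picture is of the moment at which its call begins. There is no depth.
- ticket.close_job(): hands the job in, once; it reports no verdict.
The state is a dict: "t": time; "q": joint angles; "dq": joint speeds; "joint_torque": joint torques, N m; "tool_pos": TCP position; "orientation": TCP orientation; "force": force on the tool from outside, world axes, zero at the start; "wrist_torque": the same for the moment, N m; "opening": finger opening in m.
Only numpy, scipy, OpenCV 4.12 (cv2) and the standard library are available. Lean on these libraries where they do the work, as an engineer would, in place of code of your own. Each camera call takes 0.05 s, during which the arm holds its last target.

TASK

The ladle stand on the cold hob is too low. Twist its top grip anticlockwise (seen from above) to unlock the telescoping section, pull the section up until you feel its upper lock, then twist it clockwise as far as it goes so that it is locked there, and let go. Work it gently by feel without forcing the pin against the tube, and leave the things around it where they are.

Things in the scene. Friction and masses are not known exactly. Their poses are not given: they have to be found in the camera images.
- stand: foot and outer tube of the ladle stand, held fast to the hob by its suction foot. Dark round foot 132 mm across, 22 mm tall; steel tube 49 mm across. Origin: centre of the foot's underside; z up along the tube. Inside, unseen, a pin on the telescoping section, 18 mm from the axis, runs in a keyway of the tube. A twist of 0.18 N m presses the pin with 10 N; more than 25 N spoils the tube
- collar (a point): centre of the top of the tube's 57 mm collar, on the tube's axis, 143 mm above the hob. The telescoping section, 27 mm across, comes out here. Its pin leaves a lock only by turning; between the two locks a rib of the tube stops it from turning clockwise
- handle_mid (a point): middle of the black rubber grip block on top of the telescoping section: 64 mm long (its x axis), 14 mm thick (its y axis), 32 mm tall, centred on the tube's axis, 181 mm above the hob while the section is down. A thin steel hook sticks out at either end along x, to 63 mm from the axis. Under the block a 32 mm disc, 8 mm thick
- handle (a joint): twist of the grip block against the section, rad, anticlockwise from above positive: the block sits on a soft rubber bush that gives 0.1 rad for every 0.08 N m (at most 0.5 rad) and springs back to 0 when let go. Away from 0 it shows how hard the section is being turned
- turn (a joint): turn of the section in the tube, rad, growing anticlockwise from above: 0 is fully locked, against a stop, with the grip block along the stand's x axis (starts up to 0.2); above 0.86 the pin is clear of the locks; about 1.08 is the stop of the unlocked side. Between the locks the rib keeps it above about 0.8. Light friction: it stays where it is left
- lift (a joint): how far the section is pulled out, m: 0 is down (lower lock), 0.100 the end. About 0.3 kg; sinks if let go unlocked. The upper lock is a pocket in the rib, 11 mm tall for the 7 mm pin, somewhere at lift 0.048 to 0.085; it cannot be seen. Pulled up while turned gently clockwise against the rib, the section drops into it, then rises no further and turns on to 0
- mug: a green mug, about 86 x 118 mm, 96 mm tall, standing on the hob behind the stand; origin under its middle
- tea_light: a tea light in its metal cup, 38 mm across, 15 mm tall, on the hob near the stand; origin under its middle
- spice_b: a spice jar, 47 mm across, 98 mm tall, on the hob near the stand; origin under its middle
- spoon: a table spoon 190 mm long lying on the right of the hob; origin under its middle
- wooden_spoon: a wooden spoon 310 mm long lying on the right of the hob; origin under its middle
- lime: a lime, 60 x 48 x 48 mm, on the left worktop
- lemon: a lemon, 71 x 53 x 51 mm, on the left worktop
- peeler: a dark peeler 170 mm long on the left worktop

How it is judged:
On the way, in this order (a step that is already met when the one before it is completed fails the run):
1. the section is turned out of its lower lock while still down (value of joint turn above 0.8 rad and value of joint lift below 0.012 m), for 0.1 s.
2. the section is pulled up (value of joint lift above 0.044 m), for 0.1 s.
3. the section is turned home in the upper lock (value of joint lift above 0.044 m and value of joint turn below 0.14 rad), for 0.2 s.
At the end, for the whole second after the job is handed in: the telescoping section is pulled out by more than 44 mm, turned to within 0.14 rad of the locked stop (so it sits in the upper lock), at rest and released (all of step 3 and velocity of joint lift between -0.01 and 0.01 m/s); the robot touches nothing.
It fails at once if the pin or anything else presses on the stand's tube or foot with more than 25 N (contact force between stand and anything else above 25 N).
It fails at once if one of the things around the stand is moved by more than 30 mm (distance of any of mug, tea_light, spice_b, spoon, wooden_spoon, lime, lemon, peeler from where it was at the start of the episode above 0.03 m).
It also fails if it takes over 64 s, if anything falls off the work surface, if the arm or the gripper's body presses on something with over 40 N, if the wrist force passes 120 N, or if a joint passes its speed limit or range.

## Working session

There is one attempt and no reset: what is moved stays moved. The work goes in short steps, Python scripts to look and compute and a tool call to move; the robot and the scene stay as the last step left them, time stands still between calls to the robot, and variables do not carry over. Pictures are saved under pics/ and viewed, and the job is handed in when it is done.

Besides the shell and the picture viewer there is one more tool, called after "Call:" as name(argument=value, ...) on one line, values as JSON. arm_command: Moves the arm, as the interface text tells. Shift numbers are shares of 0.8 m and turn numbers shares of 30 degrees, none past 1 either way. Its arguments: {"type":"object","properties":{"rows":{"type":"array","items":{"type":"array","items":{"type":"number","minimum":-1,"maximum":1}}},"grip_force":{"type":"number"}},"required":["rows"]}

```bash
ls; mkdir -p pics; python3 - <<'E'
from plant import robot, read_camera
import cv2
for n in ["scene","top","wrist"]:
    d=read_camera(n); cv2.imwrite(f"pics/{n}0.png",d["frame"][:,:,::-1]); print(n,d["camera_matrix"].tolist(),d["dist_coeffs"],d["cam_to_world"].round(3).tolist())
print(robot.read_state())
E
```

```text
pics
scene [[372.1609040938182, 0.0, 247.14091779873706], [0.0, 372.1609040938182, 200.19202459790128], [0.0, 0.0, 1.0]] [-0.10313441  0.          0.          0.          0.        ] [[-0.907, 0.241, -0.346, 0.116], [-0.422, -0.508, 0.751, 0.954], [0.005, 0.827, 0.562, 0.832], [0.0, 0.0, 0.0, 1.0]]
top [[408.4320917662858, 0.0, 254.077515769934], [0.0, 408.4320917662858, 193.98132538111764], [0.0, 0.0, 1.0]] [-0.03470392  0.          0.          0.          0.        ] [[0.165, 0.953, -0.254, 0.181], [-0.986, 0.159, -0.044, -0.051], [-0.001, 0.258, 0.966, 1.497], [0.0, 0.0, 0.0, 1.0]]
wrist [[333.3847890989513, 0.0, 252.75103380817123], [0.0, 333.3847890989513, 191.48489645382105], [0.0, 0.0, 1.0]] [-0.07452628  0.          0.          0.          0.        ] [[0.223, 0.941, 0.253, 0.204], [-0.975, 0.216, 0.055, -0.568], [-0.003, -0.259, 0.966, 0.383], [0.0, 0.0, 0.0, 1.0]]
{'t': 0.15, 'q': array([-1.43139091e+00,  1.30969805e-01,  1.48900698e+00,  1.48139504e-05,
        1.52299442e+00, -8.54224352e-02]), 'dq': array([ 0.00096867, -0.00129977, -0.00385363,  0.0012636 ,  0.00175629,
        0.00025799]), 'joint_torque': array([ 5.61341949e-04, -5.60477293e+01, -4.92333806e+01,  7.68578611e-02,
        3.06653464e-02, -7.78198932e-05]), 'tool_pos': array([ 0.13372108, -0.58449776,  0.23485125]), 'orientation': array([-3.12039395e+00, -3.52259683e-01,  3.51914889e-05]), 'force': array([-0.04553142,  0.17577683, -0.43859416]), 'wrist_torque': array([ 0.01933387,  0.01961435, -0.02962538]), 'opening': 0.09289323991369236}
```

View pics/scene0.png

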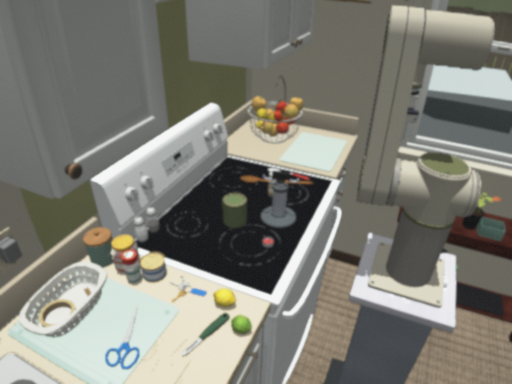

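View pics/top0.png

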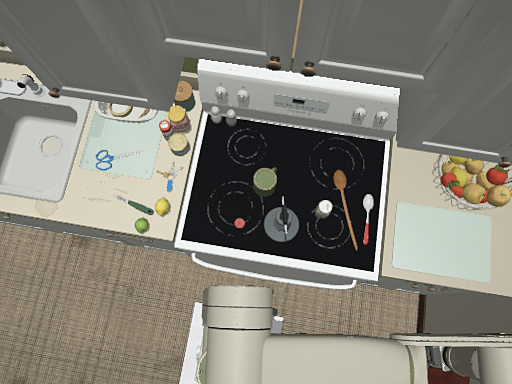

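View pics/wrist0.png

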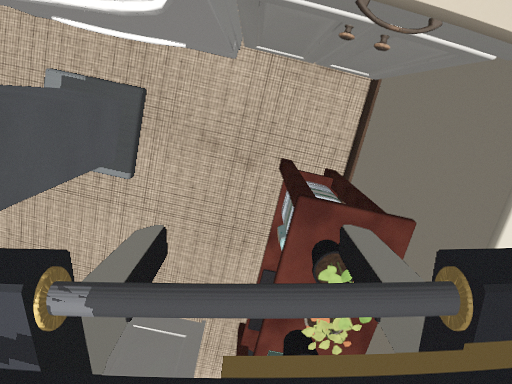

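The stand is at about (281,222) in the top view, with the mug at (264,180), the spice jar at (324,209) and the tea light at (239,223). I'll zoom in on it.

```bash
python3 - <<'E'
import cv2,numpy as np
a=cv2.imread("pics/top0.png")[180:250,230:345]; b=cv2.imread("pics/scene0.png")[160:240,220:330]
cv2.imwrite("pics/z_top0.png",cv2.resize(a,None,fx=6,fy=6,interpolation=cv2.INTER_CUBIC))
cv2.imwrite("pics/z_scene0.png",cv2.resize(b,None,fx=7,fy=7,interpolation=cv2.INTER_CUBIC))
E
```

```text
(no output)
```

View pics/z_top0.png

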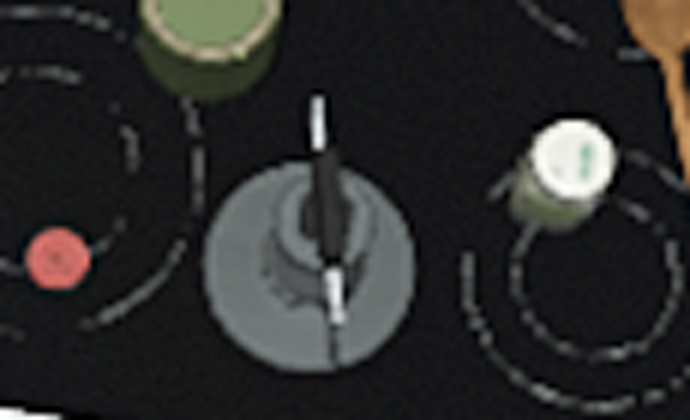

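View pics/z_scene0.png

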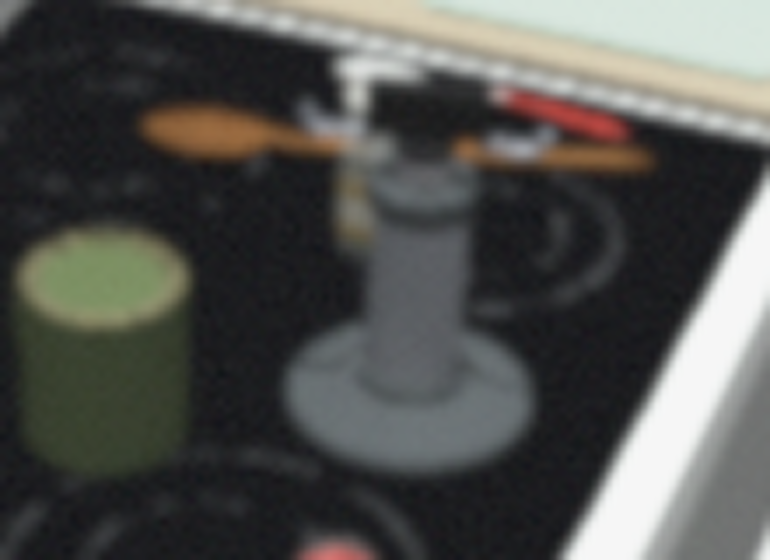

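```bash
cat >h.py <<'E'
import numpy as np,cv2
from plant import robot, read_camera
def ray(d,u,v):
    p=cv2.undistortPoints(np.array([[[u,v]]],float),d["camera_matrix"],d["dist_coeffs"])[0,0]
    T=d["cam_to_world"]; r=T[:3,:3]@np.array([p[0],-p[1],-1.]); return T[:3,3],r
def atz(d,u,v,z):
    o,r=ray(d,u,v); return o+r*(z-o[2])/r[2]
def proj(d,P):
    T=d["cam_to_world"]; c=(np.asarray(P,float)-T[:3,3])@T[:3,:3]; c=c*[1,-1,-1]
    return cv2.projectPoints(c.reshape(-1,1,3),np.zeros(3),np.zeros(3),d["camera_matrix"],d["dist_coeffs"])[0][:,0]
E
python3 - <<'E'
from h import *
d=read_camera("top"); s=read_camera("scene")
z=lambda u,v:((u+.5)/6-.5+230,(v+.5)/6-.5+180)
for n,u,v,h in [("foot",309,266,.022),("collar",322,222,.143),("tipfar",317,97,.18),("tipnear",336,323,.18),("blkfar",325,150,.197),("blknear",333,268,.197),("spicetop",571,158,.098),("tea",58,258,.015),("mugtop",210,0,.096)]:
    print(n,atz(d,*z(u,v),h).round(4))
zs=lambda u,v:((u+.5)/7-.5+220,(v+.5)/7-.5+160)
for n,u,v,h in [("foot",410,393,.022),("collar",422,186,.143),("blktop",430,92,.197),("tip1",305,105,.18),("tip2",552,132,.18)]:
    print("S",n,atz(s,*zs(u,v),h).round(4))
E
```

```text
foot [ 0.4729 -0.101   0.022 ]
collar [ 0.4751 -0.1004  0.143 ]
tipfar [ 0.5367 -0.0859  0.18  ]
tipnear [ 0.413  -0.1148  0.18  ]
blkfar [ 0.5033 -0.0942  0.197 ]
blknear [ 0.4393 -0.1081  0.197 ]
spicetop [ 0.5468 -0.2406  0.098 ]
tea [0.4538 0.0517 0.015 ]
mugtop [ 0.6081 -0.0162  0.096 ]
S foot [ 0.4695 -0.0847  0.022 ]
S collar [ 0.4735 -0.0941  0.143 ]
S blktop [ 0.4726 -0.0946  0.197 ]
S tip1 [ 0.5336 -0.0837  0.18  ]
S tip2 [ 0.4144 -0.1119  0.18  ]
```

Axis is at about (0.474, −0.099) and the block's x direction at about 13°. The tool's jaws already line up across it. Moving above the stand.

Call:
arm_command(rows=[[0,0,0.05,0,0,0,0],[0.05,0.07,0.06,0,0,0,0],[0.09,0.13,0.06,0,0,0,0],[0.13,0.19,0.06,0,0,0,0],[0.17,0.245,0.06,0,0,0,0],[0.21,0.3,0.06,0,0,0,0],[0.25,0.36,0.06,0,0,0,0],[0.29,0.415,0.06,0,0,0,0],[0.33,0.47,0.06,0,0,0,0],[0.37,0.53,0.06,0,0,0,0],[0.4,0.572,0.06,0,0,0,0],[0.42,0.6,0.06,0,0,0,0]], grip_force=12)

```text
t: 1.25
tool_pos: [0.3968, -0.2074, 0.2833]
orientation: [-3.121, -0.352, -0.001]
force: [0.8, -0.7, 0.4]
opening: 0.0931
```

```bash
python3 - <<'E'
from h import *
s=robot.read_state(); print(s["t"],s["tool_pos"],s["orientation"],s["q"],s["force"],s["opening"])
d=read_camera("wrist"); cv2.imwrite("pics/w1.png",d["frame"][:,:,::-1])
np.save("w1.npy",d,allow_pickle=True)
E
```

```text
1.25 [ 0.39681433 -0.2073644   0.28325304] [-3.12141057e+00 -3.51955663e-01 -8.38775665e-04] [-5.96677087e-01 -3.06838651e-01  1.81394080e+00  6.54299995e-04
  1.63434697e+00  7.49598662e-01] [ 0.76411003 -0.70665233  0.38481744] 0.09310540634120033
```

View pics/w1.png

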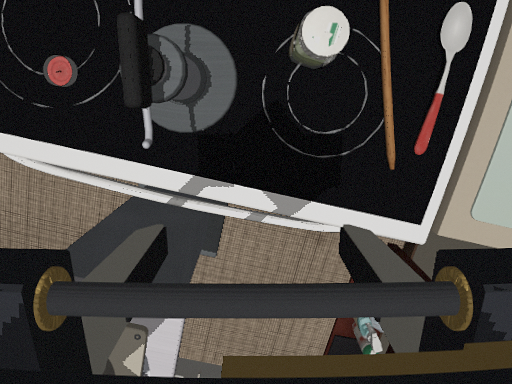

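The wrist view shows the block at (119–143, 13–107), near hook tip at (147,145), and the collar beneath. I'll move closer, still above it.

Call:
arm_command(rows=[[0.03,0.042,0,0,0,0,0],[0.06,0.085,0,0,0,0,0],[0.08,0.12,0,0,0,0,0],[0.088,0.132,0,0,0,0,0],[0.09,0.135,0,0,0,0,0],[0.09,0.135,0,0,0,0,0],[0.09,0.135,0,0,0,0,0]])

```text
t: 1.88
tool_pos: [0.4721, -0.0942, 0.2832]
orientation: [-3.117, -0.36, -0.004]
force: [-0.7, -0.9, -0.8]
opening: 0.0931
```

```bash
python3 - <<'E'
from h import *
s=robot.read_state(); print(s["t"],s["tool_pos"],s["orientation"],s["q"],s["force"],s["opening"])
d=read_camera("wrist"); cv2.imwrite("pics/w2.png",d["frame"][:,:,::-1])
print(d["cam_to_world"].round(4).tolist())
np.save("w2.npy",d,allow_pickle=True)
E
```

```text
1.8833 [ 0.47207413 -0.09424772  0.28315754] [-3.11744025 -0.35984543 -0.00427504] [-0.30682599 -0.21179171  1.73524605  0.00426737  1.61706425  1.03432765] [-0.73781295 -0.88919144 -0.77263171] 0.09310166927898955
[[0.2277, 0.941, 0.2502, 0.5417], [-0.9737, 0.2213, 0.0541, -0.0777], [-0.0044, -0.2559, 0.9667, 0.4314], [0.0, 0.0, 0.0, 1.0]]
```

View pics/w2.png

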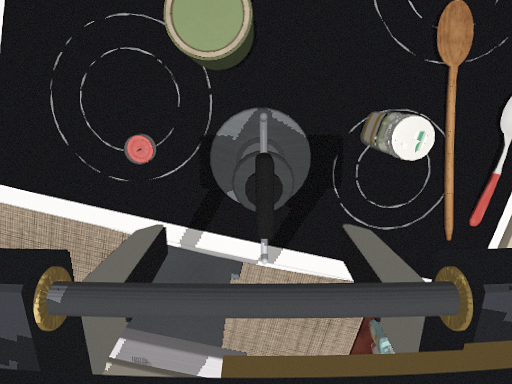

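```bash
python3 - <<'E'
from h import *
im=cv2.imread("pics/w2.png")[100:270,205:315]
cv2.imwrite("pics/zw2.png",cv2.resize(im,None,fx=5,fy=5,interpolation=cv2.INTER_CUBIC)[:600*2][::1] if 0 else cv2.resize(im,None,fx=3.5,fy=3.5,interpolation=cv2.INTER_CUBIC))
d=np.load("w2.npy",allow_pickle=True).item()
for n,u,v,h in [("far",263.5,112,.18),("near",264.5,262,.18),("bfar",264,153,.197),("bnear",265,238,.197),("foot",260,160,.022),("coll",264,182,.143)]:
    print(n,atz(d,u,v,h).round(4))
s=np.array([0.47207413,-0.09424772,0.28315754])
from scipy.spatial.transform import Rotation as R
M=R.from_rotvec([-3.11744025,-0.35984543,-0.00427504]).as_matrix(); print(M.round(4)); 
print(proj(d,[[.474,-.1,.197],s+M[:,2]*.017,s+M[:,2]*.1]))
E
```

```text
far [ 0.5375 -0.0857  0.18  ]
near [ 0.42  -0.115  0.18 ]
bfar [ 0.5103 -0.0921  0.197 ]
bnear [ 0.4477 -0.1081  0.197 ]
foot [ 0.4772 -0.1001  0.022 ]
coll [ 0.4779 -0.1016  0.143 ]
[[ 0.9737  0.2278  0.0023]
 [ 0.2278 -0.9737  0.0037]
 [ 0.0031 -0.0031 -1.    ]]
[[262.75887243 203.30444429]
 [254.523999   241.69941588]
 [254.11822995 198.42524537]]
```

View pics/zw2.png

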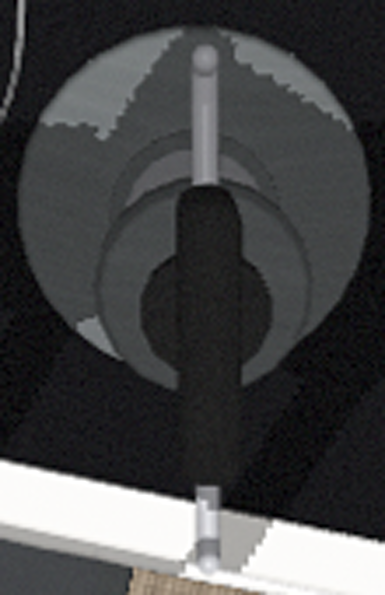

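Axis refined to (0.4765, −0.1005). Yaw agrees within 1°. Descending to the grasp.

Call:
arm_command(rows=[[0.0056,-0.0078,-0.02,0,0,0,0],[0.0056,-0.0078,-0.05,0,0,0,0],[0.0056,-0.0078,-0.08,0,0,0,0],[0.0056,-0.0078,-0.1,0,0,0,0],[0.0056,-0.0078,-0.112,0,0,0,0],[0.0056,-0.0078,-0.118,0,0,0,0],[0.0056,-0.0078,-0.12,0,0,0,0],[0.0056,-0.0078,-0.12,0,0,0,0]])

```text
t: 2.6
tool_pos: [0.4766, -0.1014, 0.1879]
orientation: [-3.118, -0.357, -0.006]
force: [-0.0, 1.0, 0.2]
opening: 0.0934
```

```bash
cat >st.py <<'E'
from h import *
from scipy.spatial.transform import Rotation as R
def yaw(s):
    M=R.from_rotvec(s["orientation"]).as_matrix(); return np.arctan2(M[1,0],M[0,0])
def show():
    s=robot.read_state(); print(round(s["t"],2),"pos",s["tool_pos"].round(4),"yaw",round(yaw(s),4),"F",s["force"].round(2),"T",s["wrist_torque"].round(3),"op",round(s["opening"],4),"q6",s["q"][5].round(3)); return s
if __name__=="__main__": show()
E
python3 - <<'E'
from st import *
show()
d=read_camera("wrist"); cv2.imwrite("pics/w3.png",d["frame"][:,:,::-1])
E
```

```text
2.6 pos [ 0.4766 -0.1014  0.1879] yaw 0.228 F [-0.02  1.02  0.18] T [ 0.029  0.017 -0.012] op 0.0934 q6 1.024
```

View pics/w3.png

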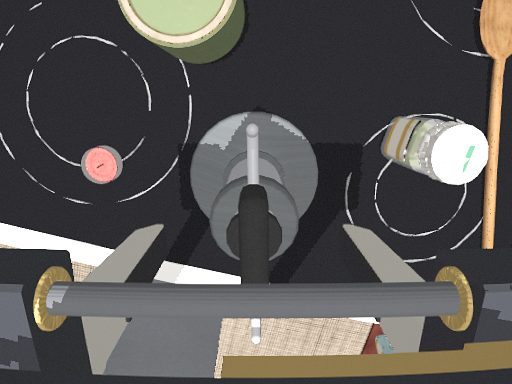

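The block (x≈254) sits centred between the jaws (110–400). Closing gently.

Call:
arm_command(rows=[[0,0,0,0,0,0,0.5],[0,0,0,0,0,0,0.7],[0,0,0,0,0,0,0.8],[0,0,0,0,0,0,1],[0,0,0,0,0,0,1],[0,0,0,0,0,0,1],[0,0,0,0,0,0,1],[0,0,0,0,0,0,1],[0,0,0,0,0,0,1],[0,0,0,0,0,0,1]], grip_force=12)

```text
t: 3.48
tool_pos: [0.4769, -0.1013, 0.1883]
orientation: [-3.118, -0.358, -0.007]
force: [0.1, -0.4, -0.9]
opening: 0.0309
```

```bash
python3 st.py
```

```text
3.48 pos [ 0.4769 -0.1013  0.1883] yaw 0.2283 F [ 0.07 -0.42 -0.92] T [ 0.017 -0.034  0.024] op 0.0309 q6 1.024
```

Call:
arm_command(rows=[[0,0,0,0,0,0,1],[0,0,0,0,0,0,1],[0,0,0,0,0,0,1],[0,0,0,0,0,0,1],[0,0,0,0,0,0,1],[0,0,0,0,0,0,1]])

```text
t: 3.98
tool_pos: [0.4769, -0.1015, 0.1883]
orientation: [-3.119, -0.357, -0.007]
force: [0.3, -1.2, -0.3]
opening: 0.0136
```

```bash
python3 st.py
```

```text
3.98 pos [ 0.4769 -0.1015  0.1883] yaw 0.2283 F [ 0.3  -1.22 -0.28] T [-0.304  0.007  0.043] op 0.0136 q6 1.024
```

Call:
arm_command(rows=[[0,0,0,0,0,0.08,1],[0,0,0,0,0,0.16,1],[0,0,0,0,0,0.26,1],[0,0,0,0,0,0.36,1],[0,0,0,0,0,0.46,1],[0,0,0,0,0,0.56,1],[0,0,0,0,0,0.66,1],[0,0,0,0,0,0.75,1],[0,0,0,0,0,0.8,1],[0,0,0,0,0,0.8,1]])

```text
t: 4.82
tool_pos: [0.4769, -0.1014, 0.1883]
orientation: [-2.975, -1.0, -0.006]
force: [0.2, -0.4, -0.8]
opening: 0.0139
```

```bash
python3 st.py
```

```text
4.82 pos [ 0.4769 -0.1014  0.1883] yaw 0.6484 F [ 0.23 -0.44 -0.76] T [-0.103  0.007  0.017] op 0.0139 q6 0.603
```

Call:
arm_command(rows=[[0,0,0,0,0,0.08,1],[0,0,0,0,0,0.16,1],[0,0,0,0,0,0.26,1],[0,0,0,0,0,0.36,1],[0,0,0,0,0,0.46,1],[0,0,0,0,0,0.56,1],[0,0,0,0,0,0.66,1],[0,0,0,0,0,0.75,1],[0,0,0,0,0,0.8,1],[0,0,0,0,0,0.8,1]])

```text
t: 5.65
tool_pos: [0.4768, -0.1012, 0.1883]
orientation: [-2.701, -1.596, -0.004]
force: [-0.8, -0.1, 0.9]
opening: 0.0139
```

```bash
python3 st.py
```

```text
5.65 pos [ 0.4768 -0.1012  0.1883] yaw 1.0675 F [-0.78 -0.07  0.87] T [-0.024  0.102  0.034] op 0.0139 q6 0.184
```

Call:
arm_command(rows=[[0,0,0,0,0,0.08,1],[0,0,0,0,0,0.16,1],[0,0,0,0,0,0.2,1],[0,0,0,0,0,0.2,1]])

```text
t: 5.98
tool_pos: [0.4768, -0.1011, 0.1883]
orientation: [-2.614, -1.734, -0.004]
force: [-1.1, -0.0, 0.3]
opening: 0.0137
```

```bash
python3 st.py
```

```text
5.98 pos [ 0.4768 -0.1011  0.1883] yaw 1.1717 F [-1.12 -0.04  0.32] T [-0.012  0.15  -0.017] op 0.0137 q6 0.08
```

Call:
arm_command(rows=[[0,0,0,0,0,0.08,1],[0,0,0,0,0,0.16,1],[0,0,0,0,0,0.2,1],[0,0,0,0,0,0.2,1]])

```text
t: 6.32
tool_pos: [0.4767, -0.1011, 0.1883]
orientation: [-2.52, -1.868, -0.003]
force: [-0.8, -0.2, 0.1]
opening: 0.0138
```

```bash
python3 st.py
```

```text
6.32 pos [ 0.4767 -0.1011  0.1883] yaw 1.2758 F [-0.76 -0.19  0.08] T [-0.055  0.071 -0.024] op 0.0138 q6 -0.023
```

Call:
arm_command(rows=[[0,0,0,0,0,0.08,1],[0,0,0,0,0,0.15,1],[0,0,0,0,0,0.15,1],[0,0,0,0,0,0.15,1]])

```text
t: 6.65
tool_pos: [0.4767, -0.1011, 0.1883]
orientation: [-2.447, -1.962, -0.003]
force: [-0.9, 1.6, 1.2]
opening: 0.0142
```

```bash
python3 - <<'E'
from st import *
show()
d=read_camera("wrist"); cv2.imwrite("pics/w4.png",d["frame"][:,:,::-1])
show()
E
```

```text
6.65 pos [ 0.4767 -0.1011  0.1883] yaw 1.3518 F [-0.88  1.59  1.21] T [-0.003  0.034 -0.106] op 0.0142 q6 -0.099
6.7 pos [ 0.4767 -0.1011  0.1883] yaw 1.3519 F [0.22 0.72 0.57] T [-0.051  0.044 -0.111] op 0.014 q6 -0.099
```

View pics/w4.png

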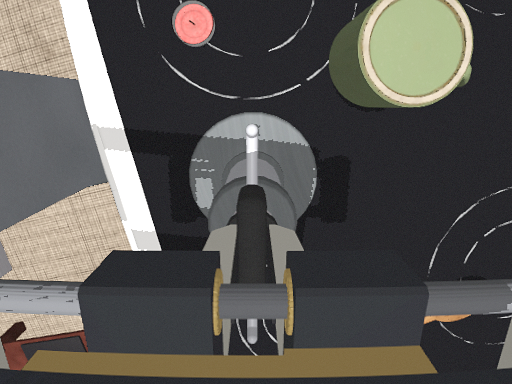

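Torque of −0.11 N m shows the unlocked stop: turn ≈1.08, so turn 0 corresponds to yaw ≈0.14. I'll back off to take the strain out, then lift a little.

Call:
arm_command(rows=[[0,0,0,0,0,-0.1,1],[0,0,0,0,0,-0.2,1],[0,0,0,0,0,-0.28,1],[0,0,0,0,0,-0.28,1],[0,0,0.005,0,0,-0.28,1],[0,0,0.012,0,0,-0.28,1],[0,0,0.02,0,0,-0.28,1],[0,0,0.025,0,0,-0.28,1],[0,0,0.025,0,0,-0.28,1]])

```text
t: 7.45
tool_pos: [0.477, -0.1012, 0.2097]
orientation: [-2.584, -1.779, -0.005]
force: [-2.0, -0.3, -2.8]
opening: 0.0138
```

```bash
python3 st.py
```

```text
7.45 pos [ 0.477  -0.1012  0.2097] yaw 1.2056 F [-1.99 -0.27 -2.8 ] T [ 0.054  0.363 -0.081] op 0.0138 q6 0.047
```

Call:
arm_command(rows=[[0,0,0.006,0,0,0,1],[0,0,0.014,0,0,0,1],[0,0,0.021,0,0,0,1],[0,0,0.025,0,0,0,1],[0,0,0.025,0,0,0,1],[0,0,0.025,0,0,0,1]])

```text
t: 7.95
tool_pos: [0.4771, -0.1012, 0.2302]
orientation: [-2.584, -1.779, -0.005]
force: [-1.9, 0.2, -2.8]
opening: 0.014
```

```bash
python3 - <<'E'
from st import *
show()
d=read_camera("wrist"); cv2.imwrite("pics/w5.png",d["frame"][:,:,::-1])
show()
E
```

```text
7.95 pos [ 0.4771 -0.1012  0.2302] yaw 1.2056 F [-1.92  0.22 -2.76] T [0.053 0.365 0.041] op 0.014 q6 0.047
8.0 pos [ 0.477  -0.1012  0.2298] yaw 1.2056 F [-2.28  0.47 -2.71] T [ 0.024  0.371 -0.004] op 0.014 q6 0.047
```

View pics/w5.png

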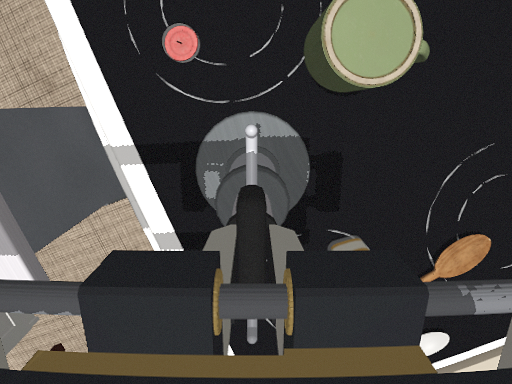

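The section rises with the tool (lift ≈0.042, carried weight ≈2.8 N). Turning clockwise to the rib.

Call:
arm_command(rows=[[0,0,0,0,0,-0.1,1],[0,0,0,0,0,-0.2,1],[0,0,0,0,0,-0.3,1],[0,0,0,0,0,-0.4,1],[0,0,0,0,0,-0.5,1],[0,0,0,0,0,-0.58,1],[0,0,0,0,0,-0.66,1],[0,0,0,0,0,-0.7,1],[0,0,0,0,0,-0.7,1],[0,0,0,0,0,-0.7,1]])

```text
t: 8.83
tool_pos: [0.477, -0.1012, 0.2297]
orientation: [-2.865, -1.28, -0.006]
force: [-0.5, 0.5, -3.4]
opening: 0.0139
```

```bash
python3 st.py
```

```text
8.83 pos [ 0.477  -0.1012  0.2297] yaw 0.8403 F [-0.47  0.52 -3.35] T [-0.076  0.113  0.037] op 0.0139 q6 0.412
```

Call:
arm_command(rows=[[0,0,0,0,0,-0.06,1],[0,0,0,0,0,-0.12,1],[0,0,0,0,0,-0.12,1]])

```text
t: 9.08
tool_pos: [0.477, -0.1012, 0.2297]
orientation: [-2.904, -1.189, -0.006]
force: [-0.7, 1.1, -3.2]
opening: 0.0136
```

```bash
python3 - <<'E'
from st import *
for i in range(5):
    show(); read_camera("wrist")
show()
E
```

```text
9.08 pos [ 0.477  -0.1012  0.2297] yaw 0.7771 F [-0.74  1.13 -3.2 ] T [-0.079  0.198  0.145] op 0.0136 q6 0.475
9.13 pos [ 0.477  -0.1012  0.2297] yaw 0.7788 F [-0.89  0.46 -3.48] T [-0.054  0.15   0.114] op 0.0137 q6 0.474
9.18 pos [ 0.477  -0.1012  0.2297] yaw 0.7792 F [-1.52  0.51 -2.83] T [-0.068  0.102  0.033] op 0.0139 q6 0.473
9.23 pos [ 0.477  -0.1012  0.2297] yaw 0.779 F [-2.12  0.05 -3.79] T [-0.077  0.201  0.113] op 0.0141 q6 0.473
9.28 pos [ 0.477  -0.1012  0.2297] yaw 0.7788 F [-0.53 -0.76 -3.14] T [-0.083  0.184  0.163] op 0.0142 q6 0.474
9.33 pos [ 0.477  -0.1012  0.2297] yaw 0.7785 F [-0.14 -1.36 -2.81] T [-0.113  0.162  0.138] op 0.0139 q6 0.474
```

Clockwise torque averages about 0.12 N m against the rib. Now raising gently by feel.

Call:
arm_command(rows=[[0,0,0.0008,0,0,0,1],[0,0,0.0016,0,0,0,1],[0,0,0.0024,0,0,0,1],[0,0,0.0032,0,0,0,1],[0,0,0.004,0,0,0,1],[0,0,0.0048,0,0,0,1],[0,0,0.0056,0,0,0,1],[0,0,0.0056,0,0,0,1]])

```text
t: 10.0
tool_pos: [0.4771, -0.1012, 0.2345]
orientation: [-2.903, -1.191, -0.007]
force: [-0.7, 0.1, -5.2]
opening: 0.014
```

```bash
cat >m.py <<'E'
from st import *
F=[];T=[]
for i in range(4):
    s=robot.read_state();F.append(s["force"]);T.append(s["wrist_torque"]); 
    if i<3: read_camera("wrist")
print(round(s["t"],2),"pos",s["tool_pos"].round(4),"lift",round(s["tool_pos"][2]-.1883,4),"yaw",round(yaw(s),4),"F",np.mean(F,0).round(2),"T",np.mean(T,0).round(3),"op",round(s["opening"],4))
E
python3 m.py
```

```text
10.15 pos [ 0.4771 -0.1012  0.2345] lift 0.0462 yaw 0.7785 F [-1.29  0.21 -4.89] T [0.007 0.197 0.094] op 0.0139
```

Call:
arm_command(rows=[[0,0,0.0008,0,0,0,1],[0,0,0.0016,0,0,0,1],[0,0,0.0024,0,0,0,1],[0,0,0.003,0,0,0,1]])

```text
t: 10.48
tool_pos: [0.477, -0.1012, 0.2369]
orientation: [-2.903, -1.191, -0.006]
force: [-0.6, 0.7, -6.7]
opening: 0.0141
```

```bash
python3 m.py
```

```text
10.63 pos [ 0.4772 -0.1012  0.2371] lift 0.0488 yaw 0.7784 F [-0.55  0.95 -5.86] T [0.037 0.182 0.091] op 0.0139
```

Call:
arm_command(rows=[[0,0,0.0008,0,0,0,1],[0,0,0.0016,0,0,0,1],[0,0,0.0024,0,0,0,1],[0,0,0.003,0,0,0,1]])

```text
t: 10.97
tool_pos: [0.4771, -0.1012, 0.2395]
orientation: [-2.903, -1.191, -0.007]
force: [-0.9, 0.7, -7.1]
opening: 0.0141
```

```bash
python3 m.py
```

```text
11.12 pos [ 0.4772 -0.1012  0.2397] lift 0.0514 yaw 0.7785 F [-1.27  0.77 -6.03] T [0.043 0.26  0.12 ] op 0.0141
```

Call:
arm_command(rows=[[0,0,0.0008,0,0,0,1],[0,0,0.0016,0,0,0,1],[0,0,0.0024,0,0,0,1],[0,0,0.003,0,0,0,1]])

```text
t: 11.45
tool_pos: [0.4771, -0.1012, 0.2421]
orientation: [-2.904, -1.191, -0.007]
force: [-0.6, 0.5, -6.6]
opening: 0.0139
```

```bash
python3 m.py
```

```text
11.6 pos [ 0.4772 -0.1012  0.2423] lift 0.054 yaw 0.7785 F [-1.21  0.75 -5.9 ] T [0.052 0.273 0.11 ] op 0.0138
```

Call:
arm_command(rows=[[0,0,0.0008,0,0,0,1],[0,0,0.0016,0,0,0,1],[0,0,0.0024,0,0,0,1],[0,0,0.003,0,0,0,1]])

```text
t: 11.93
tool_pos: [0.4772, -0.1012, 0.2447]
orientation: [-2.904, -1.191, -0.007]
force: [-1.5, 0.5, -8.1]
opening: 0.0138
```

```bash
python3 m.py
```

```text
12.08 pos [ 0.4773 -0.1013  0.245 ] lift 0.0567 yaw 0.7785 F [-1.5  0.6 -6. ] T [0.106 0.319 0.101] op 0.0141
```

Call:
arm_command(rows=[[0,0,0.0008,0,0,0,1],[0,0,0.0016,0,0,0,1],[0,0,0.0024,0,0,0,1],[0,0,0.0028,0,0,0,1]])

```text
t: 12.42
tool_pos: [0.4773, -0.1013, 0.2472]
orientation: [-2.904, -1.191, -0.007]
force: [-1.5, 1.6, -7.9]
opening: 0.0142
```

```bash
python3 m.py
```

```text
12.57 pos [ 0.4773 -0.1012  0.2473] lift 0.059 yaw 0.7785 F [-1.87  1.02 -6.67] T [0.096 0.331 0.096] op 0.0138
```

Call:
arm_command(rows=[[0,0,0.0008,0,0,0,1],[0,0,0.0016,0,0,0,1],[0,0,0.0024,0,0,0,1],[0,0,0.0028,0,0,0,1]])

```text
t: 12.9
tool_pos: [0.4773, -0.1013, 0.2496]
orientation: [-2.904, -1.191, -0.008]
force: [-1.2, 0.9, -7.7]
opening: 0.0141
```

```bash
python3 m.py
```

```text
13.05 pos [ 0.4774 -0.1012  0.2497] lift 0.0614 yaw 0.7786 F [-1.64  0.81 -6.74] T [0.133 0.382 0.126] op 0.0136
```

Call:
arm_command(rows=[[0,0,0.0008,0,0,0,1],[0,0,0.0016,0,0,0,1],[0,0,0.0024,0,0,0,1],[0,0,0.0028,0,0,0,1]])

```text
t: 13.38
tool_pos: [0.4776, -0.1014, 0.2525]
orientation: [-2.905, -1.191, -0.009]
force: [-2.6, 0.4, -3.7]
opening: 0.0137
```

```bash
python3 m.py
```

```text
13.53 pos [ 0.4776 -0.1014  0.2526] lift 0.0643 yaw 0.7784 F [-2.16  0.65 -2.61] T [0.18  0.604 0.036] op 0.0143
```

Call:
arm_command(rows=[[0,0,0.0008,0,0,0,1],[0,0,0.0016,0,0,0,1],[0,0,0.0024,0,0,0,1],[0,0,0.0028,0,0,0,1]])

```text
t: 13.87
tool_pos: [0.4776, -0.1014, 0.2549]
orientation: [-2.905, -1.191, -0.009]
force: [-1.8, -0.1, -3.8]
opening: 0.0141
```

```bash
python3 m.py; python3 - <<'E'
from st import *
d=read_camera("wrist"); cv2.imwrite("pics/w6.png",d["frame"][:,:,::-1])
E
```

```text
14.02 pos [ 0.4777 -0.1014  0.2549] lift 0.0666 yaw 0.7784 F [-2.51  0.29 -3.16] T [0.186 0.566 0.028] op 0.0144
```

View pics/w6.png

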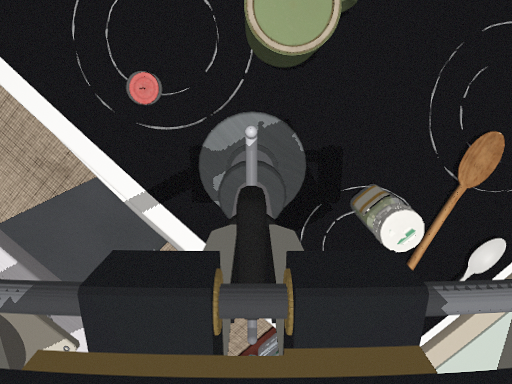

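At lift ≈0.064 the friction and torque vanished, so the pin has entered the pocket. I'll ease down 1.5 mm to centre it and turn clockwise a little to confirm.

Call:
arm_command(rows=[[0,0,-0.001,0,0,0,1],[0,0,-0.0018,0,0,-0.06,1],[0,0,-0.0018,0,0,-0.12,1],[0,0,-0.0018,0,0,-0.18,1],[0,0,-0.0018,0,0,-0.24,1],[0,0,-0.0018,0,0,-0.3,1],[0,0,-0.0018,0,0,-0.3,1]])

```text
t: 14.65
tool_pos: [0.478, -0.1015, 0.2541]
orientation: [-2.991, -0.958, -0.011]
force: [-2.4, 0.7, 1.3]
opening: 0.0142
```

```bash
python3 m.py
```

```text
14.8 pos [ 0.478  -0.1015  0.2541] lift 0.0658 yaw 0.6225 F [-3.08  0.57  1.95] T [0.23  0.711 0.084] op 0.014
```

Call:
arm_command(rows=[[-0.0006,0,0.0004,0,0,0,1],[-0.0012,0,0.0008,0,0,0,1],[-0.0012,0,0.0008,0,0,0,1]])

```text
t: 15.05
tool_pos: [0.4771, -0.1015, 0.2545]
orientation: [-2.99, -0.962, -0.011]
force: [-0.8, 0.6, -2.4]
opening: 0.0138
```

```bash
python3 m.py
```

```text
15.2 pos [ 0.477  -0.1015  0.2545] lift 0.0662 yaw 0.6226 F [-0.68  0.69 -3.01] T [0.109 0.2   0.049] op 0.0137
```

Call:
arm_command(rows=[[0,0,0,0,0,-0.06,1],[0,0,0,0,0,-0.12,1],[0,0,0,0,0,-0.18,1],[0,0,0,0,0,-0.24,1],[0,0,0,0,0,-0.24,1]])

```text
t: 15.62
tool_pos: [0.4771, -0.1015, 0.2544]
orientation: [-3.045, -0.77, -0.011]
force: [-0.3, -0.5, -2.8]
opening: 0.0139
```

```bash
python3 m.py
```

```text
15.77 pos [ 0.4771 -0.1015  0.2544] lift 0.0661 yaw 0.4981 F [-0.65 -0.43 -2.84] T [0.063 0.184 0.018] op 0.0141
```

It turns freely well past the rib (torque ≈0.02), so the pin is in the upper lock. Continuing home.

Call:
arm_command(rows=[[0,0,0,0,0,-0.06,1],[0,0,0,0,0,-0.14,1],[0,0,0,0,0,-0.22,1],[0,0,0,0,0,-0.3,1],[0,0,0,0,0,-0.38,1],[0,0,0,0,0,-0.46,1],[0,0,0,0,0,-0.5,1],[0,0,0,0,0,-0.5,1]])

```text
t: 16.43
tool_pos: [0.4771, -0.1016, 0.2544]
orientation: [3.119, 0.37, 0.011]
force: [0.4, 0.1, -2.1]
opening: 0.0135
```

```bash
python3 m.py
```

```text
16.58 pos [ 0.4771 -0.1016  0.2544] lift 0.0661 yaw 0.2375 F [-0.33 -0.44 -2.51] T [-0.096  0.08   0.023] op 0.014
```

Call:
arm_command(rows=[[0,0,0,0,0,-0.06,1],[0,0,0,0,0,-0.12,1],[0,0,0,0,0,-0.18,1],[0,0,0,0,0,-0.2,1],[0,0,0,0,0,-0.2,1]])

```text
t: 17.0
tool_pos: [0.4771, -0.1017, 0.2544]
orientation: [3.133, 0.209, 0.011]
force: [0.3, -0.7, -3.0]
opening: 0.0139
```

```bash
python3 m.py
```

```text
17.15 pos [ 0.4771 -0.1016  0.2544] lift 0.0661 yaw 0.1339 F [ 0.4  -0.67 -3.03] T [-0.155  0.092  0.031] op 0.014
```

Free so far; now feeling for the home stop.

Call:
arm_command(rows=[[0,0,0,0,0,-0.06,1],[0,0,0,0,0,-0.12,1],[0,0,0,0,0,-0.16,1],[0,0,0,0,0,-0.16,1]])

```text
t: 17.48
tool_pos: [0.4771, -0.1017, 0.2544]
orientation: [3.139, 0.078, 0.011]
force: [-0.2, -0.6, -3.2]
opening: 0.0139
```

```bash
python3 m.py
```

```text
17.63 pos [ 0.4771 -0.1016  0.2544] lift 0.0661 yaw 0.0512 F [-0.08 -1.07 -2.97] T [-0.2    0.064  0.023] op 0.0139
```

Call:
arm_command(rows=[[0,0,0,0,0,-0.06,1],[0,0,0,0,0,-0.12,1],[0,0,0,0,0,-0.12,1]])

```text
t: 17.88
tool_pos: [0.4772, -0.1017, 0.2544]
orientation: [3.14, -0.02, 0.011]
force: [0.5, -0.4, -2.5]
opening: 0.0139
```

```bash
python3 m.py
```

```text
18.03 pos [ 0.4771 -0.1017  0.2544] lift 0.0661 yaw -0.0103 F [-0.07 -0.74 -3.31] T [-0.147  0.079  0.083] op 0.0142
```

Call:
arm_command(rows=[[0,0,0,0,0,-0.06,1],[0,0,0,0,0,-0.12,1],[0,0,0,0,0,-0.14,1],[0,0,0,0,0,-0.14,1]])

```text
t: 18.37
tool_pos: [0.4771, -0.1016, 0.2544]
orientation: [3.137, -0.13, 0.011]
force: [-0.9, -0.3, -3.7]
opening: 0.0138
```

```bash
python3 m.py
```

```text
18.52 pos [ 0.4771 -0.1016  0.2544] lift 0.0661 yaw -0.0824 F [-0.44 -0.33 -3.57] T [-0.136  0.095  0.103] op 0.0142
```

Call:
arm_command(rows=[[0,0,0,0,0,-0.06,1],[0,0,0,0,0,-0.12,1],[0,0,0,0,0,-0.14,1],[0,0,0,0,0,-0.14,1]])

```text
t: 18.85
tool_pos: [0.4771, -0.1016, 0.2544]
orientation: [3.13, -0.243, 0.011]
force: [-0.1, -0.2, -2.3]
opening: 0.0137
```

```bash
python3 m.py
```

```text
19.0 pos [ 0.4771 -0.1016  0.2544] lift 0.0661 yaw -0.1546 F [-0.23  0.2  -2.75] T [-0.082  0.106  0.171] op 0.0142
```

Home stop felt at 0.17 N m (≈9.5 N pin). Unwinding the bush, settling on the pocket floor, then opening.

Call:
arm_command(rows=[[0,0,0,0,0,0.1,1],[0,0,0,0,0,0.2,1],[0,0,0,0,0,0.3,1],[0,0,0,0,0,0.32,1],[0,0,-0.0006,0,0,0.32,1],[0,0,-0.0012,0,0,0.32,1],[0,0,-0.0012,0,0,0.32,1]])

```text
t: 19.58
tool_pos: [0.4774, -0.1017, 0.2541]
orientation: [3.14, 0.019, 0.012]
force: [-1.6, -0.5, 2.9]
opening: 0.0139
```

```bash
python3 m.py
```

```text
19.73 pos [ 0.4774 -0.1017  0.2541] lift 0.0658 yaw 0.0124 F [-1.62 -0.57  3.85] T [-0.06   0.422  0.053] op 0.0142
```

Call:
arm_command(rows=[[-0.0003,0,0.0003,0,0,0,1],[-0.0003,0,0.0003,0,0,0.03,0.92],[-0.0003,0,0.0003,0,0,0.03,0.8],[-0.0003,0,0.0003,0,0,0.03,0.6],[-0.0003,0,0.0003,0,0,0.03,0.4],[-0.0003,0,0.0003,0,0,0.03,0.2],[-0.0003,0,0.0003,0,0,0.03,0],[-0.0003,0,0.0003,0,0,0.03,0],[-0.0003,0,0.0003,0,0,0.03,0],[-0.0003,0,0.0003,0,0,0.03,0]])

```text
t: 20.57
tool_pos: [0.4772, -0.1017, 0.2543]
orientation: [3.139, 0.044, 0.012]
force: [-0.1, 0.0, -0.2]
opening: 0.0609
```

```bash
python3 - <<'E'
from st import *
show()
d=read_camera("wrist"); cv2.imwrite("pics/w7.png",d["frame"][:,:,::-1])
np.save("w7.npy",d,allow_pickle=True)
E
```

```text
20.57 pos [ 0.4772 -0.1017  0.2543] yaw 0.028 F [-0.08  0.02 -0.23] T [-0.017  0.01  -0.03 ] op 0.0609 q6 1.227
```

View pics/w7.png

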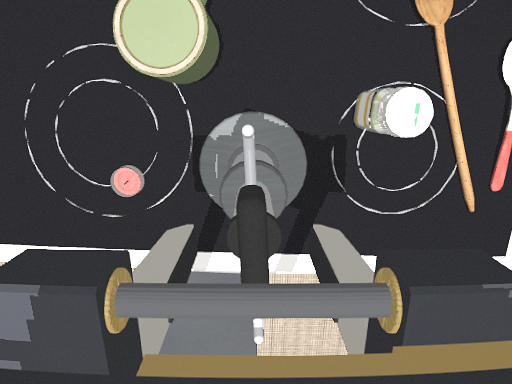

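Released; the block stays up, at a yaw of roughly 0.08. Withdrawing upward, then clear.

Call:
arm_command(rows=[[0,0,0,0,0,0,0],[0,0,0,0,0,0,0],[0,0,0.01,0,0,0,0],[0,0,0.03,0,0,0,0],[0,0,0.06,0,0,0,0],[0,0,0.09,0,0,0,0],[0,0,0.115,0,0,0,0],[0,0,0.125,0,0,0,0],[0,0,0.125,0,0,0,0],[0,0,0.125,0,0,0,0]])

```text
t: 21.45
tool_pos: [0.4773, -0.1017, 0.3541]
orientation: [3.139, 0.044, 0.013]
force: [0.6, 0.5, -0.4]
opening: 0.0932
```

```bash
python3 - <<'E'
from st import *
show()
d=read_camera("wrist"); cv2.imwrite("pics/w8.png",d["frame"][:,:,::-1]); np.save("w8.npy",d,allow_pickle=True)
d=read_camera("scene"); cv2.imwrite("pics/s8.png",cv2.resize(d["frame"][110:240,200:340,::-1],None,fx=4,fy=4,interpolation=cv2.INTER_CUBIC))
E
```

```text
21.45 pos [ 0.4773 -0.1017  0.3541] yaw 0.0281 F [ 0.62  0.52 -0.4 ] T [-0.027  0.018  0.014] op 0.0932 q6 1.227
```

View pics/w8.png

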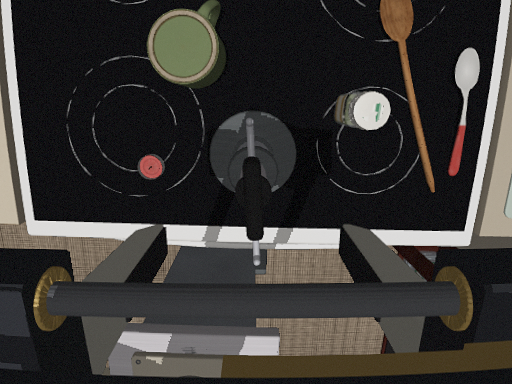

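View pics/s8.png

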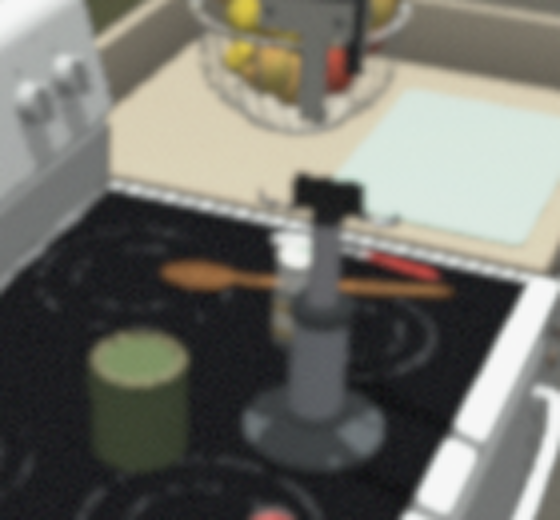

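```bash
python3 - <<'E'
from st import *
d=np.load("w8.npy",allow_pickle=True).item()
a=atz(d,250,121,.245);b=atz(d,257,262,.245);print(a,b,np.arctan2(*(a-b)[1::-1]),np.linalg.norm(a-b))
d=np.load("w7.npy",allow_pickle=True).item()
a=atz(d,248.5,130.5,.245);b=atz(d,259,333,.245);print(a,b,np.arctan2(*(a-b)[1::-1]),np.linalg.norm(a-b))
E
```

```text
[ 0.53623499 -0.0970717   0.245     ] [ 0.41933622 -0.10604452  0.245     ] 0.07660690481546732 0.11724262557158395
[ 0.53624492 -0.09705466  0.245     ] [ 0.42521498 -0.1056528   0.245     ] 0.0772855410226239 0.11136235538506666
```

Block yaw is now 0.077. It started at 0.235 with turn ≤0.2, so turn is now at most about 0.04, well inside 0.14. Lift is about 0.065. Handing in.

```bash
python3 - <<'E'
from st import *
from plant import ticket
show(); print(ticket.close_job()); show()
E
```

```text
21.55 pos [ 0.4766 -0.1015  0.3526] yaw 0.0281 F [ 0.16  0.76 -0.2 ] T [-0.008  0.009 -0.02 ] op 0.0933 q6 1.227
the job is handed in; nothing more can be done
None
the job is handed in; nothing more can be done
```

The ladle stand is raised and locked in its upper position, and I handed the job in at 21.6 s of the 64 s allowed. `close_job` gives no verdict, so success rests on my own checks below.

**What I did:**
- **Unlock:** I gripped the block at 12 N and twisted it anticlockwise until I felt the unlocked stop, at about 0.11 N m.
- **Raise:** I eased the twist off, lifted the section about 42 mm, and turned it clockwise lightly against the rib at about 0.12 N m. I kept raising it that way until the pin dropped into the pocket at a lift of about 64 mm.
- **Lock and release:** I turned it clockwise to the home stop at about 0.17 N m, roughly 9.5 N on the pin. Then I unwound the bush, settled the section on the pocket floor, opened the gripper and withdrew upward.

**Last checks:**
- **Lift:** the tool height put it at about 65 mm, and the section was still up in the pictures after release.
- **Turn:** the block's yaw is 0.077 rad. Since it started at about 0.235 rad with a turn of at most 0.2, the turn is now at most about 0.04 rad, against a limit of 0.14.
- **Robot clear:** the gripper was open, about 100 mm above the grasp, with tool force within sensor noise.
- **Surroundings:** the mug, tea light, jar and spoons look unmoved. I judged that by eye rather than measuring it. I did not look again at the lime, lemon and peeler, and the arm never went near them.

**Two small disagreements:**
- The home position worked out from the unlocked stop (yaw about 0.14) differs from the stop I felt (about 0.06).
- The pocket floor seemed to be at about 66 mm, slightly above the 64 mm where the pin entered. I put that down to slight slip in the grip.

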